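# Set the washed cassettes to drain and hang up the wire rack

## Robot

A 6-joint arm with a two-finger parallel gripper is mounted at the origin on the work surface. World frame = base frame: x ahead of the robot, y to its left, z up, the work surface at z = 0. Lengths are in m, angles in rad, forces in N, time in s.
With the tool pointing down it reaches from about 0.225 to 0.725 m from the base axis. Payload 3.1 kg.
Tool frame: the origin (TCP) lies between the finger pads; the fingertips stand 19 mm ahead of it and the grasp point (between the pads) is the TCP (robot.nose_length is the distance from the TCP to the fingertips, in m); z points along the fingers, y is the direction in which the jaws open and shut (so a half turn about z gives the same grasp; the last joint's range is limited). The gripper opens to 85 mm and grips with 20 to 120 N. Pads are 22 mm wide; open, the fingers measure 114 mm over their backs; the gripper's body (76 mm by 85 mm) begins 54 mm behind the grasp point. The pads swing forward as they close: fully open they stand 13 mm farther back than shut.
Start: joints at [1.056, 0.048, 0.099, 1.622, 0, 1.443], TCP at [0.198, 0.486, 0.25] pointing down, gripper open.
Joint ranges: [-2.91, 2.91], [-0.99, 1.94], [-1.21, 1.42], [-2.12, 2.29], [-1.49, 1.47], [-3.14, 3.14]. Speed limits (rad/s): [2.79, 2.79, 3.14, 3.14, 3.14, 3.14].

## Interface

Orientations are given as a unit quaternion [w, x, y, z].
In Python, from rig import robot gives the robot as it stands.
- The arm moves only by the tool arm_command, never from a script. Its argument "steps" is a list that holds one entry, the list of rows, each a list of 6 numbers: the shift along the world's x, y, z in units of 60 mm (1.0 is 60 mm), then the turn, a rotation vector about the world's x, y, z in units of 5 degrees (1.0 is 5 degrees). A call has 1 to 20 rows; each row shifts and turns the commanded pose from where the row before left it; what a row does not reach is not made up. A row lasts 1/8 s, in which the tool goes at most 62.5 mm and 10.7 degrees, less where a joint would pass 70% of its speed; a pose out of reach is approached as far as the arm can. A call is refused whole if a number of a shift passes 1 or a number of a turn 1, either way. A call with a gripper value outside its range is refused whole. "fingers" is the closure, from 0 (fully open) to 1 (shut), set as the call begins (left out, the last holds). The fingers move at their own pace and stop on an object; the grip force is fixed at half the most. Time passes only in rows, so rows that do not move let the fingers close. It gives the time, the measured TCP pose, the force and the opening at its end, in the units of the state.
- robot.sense(): the state, without advancing time (a new reading comes with each control period).
- robot.capture(name): name is "side" or "top"; returns a dict with "color" (400x640x3 uint8, red, green, blue), "fovy" (degrees; the focal length in pixels is half the picture's height over the tangent of half this angle, whatever the lens; pixels are square), "cx", "cy" (the principal point, pixels), "k1" (the pictures are not rectified: a ray, as slopes to the right and down, at radius r is drawn at 1 + k1 r^2 times it, then the intrinsics apply), "rvec" (rotation vector, rad) and "tvec" (3), from world to camera coordinates, as OpenCV has them. Camera axes: x right, y down, z forward; pixel columns grow to the right and rows downward; lengths in m; the calibration is good to about 2 mm. A picture is of the moment at which its call begins. There is no depth.
- robot.finish_job(): hands the job in, once; it reports no verdict.
The state is a dict: "time": time; "q": joint angles; "dq": joint speeds; "tau": joint torques, N m; "tcp_pos": TCP position; "ee_rot": TCP orientation; "wrist_force": force on the tool from outside, world axes, zero at the start; "moment": the same for the moment, N m; "grip_width": finger opening in m.
Only numpy, scipy, OpenCV 4.12 (cv2) and the standard library are available. Lean on these libraries where they do the work, as an engineer would, in place of code of your own. Each camera call takes 0.05 s, during which the arm holds its last target. There are 200 camera calls.

## Task

Put the washed things out to dry: push the tipped drain tray back level, lay every white cassette from the bench in the loading half of it, then push its drain end fully down so that they all slide to the drain end, and leave it tipped with all of them there. Last, take the wire rack upright by its top bar and hang the bar on both hooks of the drying stand, letting go only once both sides are seated and leaving it hanging still. Do not let the rack fall over or drop to the bench, and leave the tube rack, beaker and wash bottle where they are.

Things in the scene. Friction and masses are not known exactly. Their poses are not given: they have to be found in the camera images.
- tray (a joint): tilt of the drain tray about its middle, rad: 0 = level (end stop), 0.5 = fully tipped with the drain end down (end stop). A stiff hinge: it stays wherever it is left, and takes about 2 to 4 N on a lip to turn. It starts more or less tipped
- tray_floor (a point): centre of the drain tray floor (upper face, turns with the tray; 74 mm above the bench when level). Open smooth steel tray, inside 190 (x) x 220 mm (y); cassettes begin to slide on it at 0.25 to 0.38 rad. +y: drain end (dark slots, wall 22 mm over the floor); -y: loading end (wall 8 mm; sides 14 mm); z out of the floor. Hinge axis along x, 4 mm below this point
- lip_load (a point): top centre of the flat push lip (70 mm along the tray's x, 42 mm along y) standing out from the rim at the loading end: at x 0, y -138, z +6 mm from tray_floor; 80 mm above the bench when level
- lip_drain (a point): top centre of the like push lip at the drain end: at x 0, y +138, z +22 mm from tray_floor; 96 mm above the bench when level, about 27 mm when fully tipped
- tray_stand: fixed foot of the drain tray, 150 x 100 mm steel plate with two cheeks; origin on the bench below the hinge's middle, its x and y as the level tray's
- rack: empty steel wire washing rack, an upright flat frame 250 mm wide (its y), 110 mm high, about 0.25 kg: top bar 10 mm thick (x), 12 mm high; end wires at y +-120 mm; bottom bar 8 mm thick; thin wires between at y +-25, +-50, +-105 mm. Origin at the middle of its underside, z up. Starts upright in the parking block slot
- rack_bar (a point): centre of the rack's top bar, 104 mm above the rack's origin: the place to grip, across the bar's 10 mm
- rack_seat_a (a point): underside of the rack's top bar, 80 mm to the +y side of its middle: rests in one hook when hung
- rack_seat_b (a point): underside of the rack's top bar, 80 mm to the -y side of its middle: rests in the other hook when hung
- park: fixed grey parking block 60 x 240 mm; its slot along y, 11 mm wide and 25 mm deep, its floor 8 mm above the bench, holds the rack's bottom bar; top 33 mm above the bench; origin under its middle
- hooks: fixed drying stand: white foot 130 x 220 x 10 mm, two steel posts 12 mm thick, 190 mm high, at y +-80 mm, with a cross bar 93 to 107 mm high; from each post a hook of 8 mm rod points to the stand -x (its front). Origin on the bench midway between the posts; x to the back, y along the pair of hooks
- hook_left (a point): seat of the hook at the stand y +80 mm: top of the hook arm, midway between post and upturned tip, 170 mm above the bench, 24.5 mm in front of the stand origin. The clear trough from post to tip is about 36 mm along x; the tip rises 20 mm above the seat and stands 48 mm in front of the origin. Axes as the stand
- hook_right (a point): the same seat of the hook at the stand's y -80 mm
- cassette1: washed specimen cassette, flat white plastic block 28 (x) x 40 (y) x 10 mm (z), 20 g; origin at the centre of its underside. All are alike; 3 to 5 lie flat on the bench, the others are absent
- cassette2: washed specimen cassette, flat white plastic block 28 (x) x 40 (y) x 10 mm (z), 20 g; origin at the centre of its underside. All are alike; 3 to 5 lie flat on the bench, the others are absent
- cassette3: washed specimen cassette, flat white plastic block 28 (x) x 40 (y) x 10 mm (z), 20 g; origin at the centre of its underside. All are alike; 3 to 5 lie flat on the bench, the others are absent
- cassette4: washed specimen cassette, flat white plastic block 28 (x) x 40 (y) x 10 mm (z), 20 g; origin at the centre of its underside. All are alike; 3 to 5 lie flat on the bench, the others are absent
- cassette5: washed specimen cassette, flat white plastic block 28 (x) x 40 (y) x 10 mm (z), 20 g; origin at the centre of its underside. All are alike; 3 to 5 lie flat on the bench, the others are absent
- tube_rack: bystander: orange tube rack 100 x 200 x 55 mm with a few tubes, to 100 mm high; origin under its middle
- beaker: bystander: glass beaker, 70 mm across, 85 mm high; origin under its middle
- wash_bottle: bystander: white bottle, 64 mm across, 150 mm high; origin under its middle
Mind the look-alikes: they are no part of the job. Leave any brown or purple look-alike of the cassette1 alone.

How it is judged:
By the outcome, as a careful person would: the job done as asked, in the order asked, and still so for the second after the job is handed in, with the robot touching nothing.
Of cassette1, cassette2, cassette3, cassette4, cassette5 only 3 to 5 are there at a start; the rules pass over those that are not, and their reading is None.
At some moment in a run one of cassette1, cassette2, cassette3, cassette4, cassette5 may be knocked a few centimetres aside while the robot is not near it.
It also fails if it takes over 210 s, if anything falls off the work surface, if the arm or the gripper's body presses on something with over 40 N, if the wrist force passes 120 N, or if a joint passes its speed limit or range.

## Working session

There is one attempt and no reset: what is moved stays moved. The work goes in short steps, Python scripts to look and compute and a tool call to move; the robot and the scene stay as the last step left them, time stands still between calls to the robot, and variables do not carry over. Pictures are saved under pics/ and viewed, about 12 in all and at most 16, crops included, and the job is handed in when it is done.

Besides the shell and the picture viewer there is one more tool, called after "Request:" as name(argument=value, ...) on one line, values as JSON. arm_command: Moves the arm, as the interface text tells. Its arguments: {"type":"object","properties":{"steps":{"type":"array","items":{"type":"array","items":{"type":"array","items":{"type":"number"}}}},"fingers":{"type":"number"}},"required":["steps"]}

```bash
mkdir -p pics; ls
cat > h.py <<'E'
import numpy as np, cv2, json
from rig import robot
def cap(n,f):
    c=robot.capture(n); cv2.imwrite(f'pics/{f}.png',c['color'][:,:,::-1])
    d={k:(np.array(v).tolist() if k!='color' else None) for k,v in c.items()}; json.dump(d,open(f'pics/{n}.json','w')); return c
def cal(n):
    d=json.load(open(f'pics/{n}.json')); f=200/np.tan(np.radians(d['fovy'])/2)
    return d,f,cv2.Rodrigues(np.array(d['rvec'],float))[0],np.array(d['tvec'],float).ravel()
def ray(n,u,v):
    d,f,R,t=cal(n); K=np.array([[f,0,d['cx']],[0,f,d['cy']],[0,0,1.]])
    p=cv2.undistortPoints(np.array([[[u,v]]],float),K,np.array([d['k1'],0,0,0.]))[0,0]
    return -R.T@t, R.T@np.array([p[0],p[1],1])
def at(n,u,v,z):
    o,r=ray(n,u,v); return o+r*(z-o[2])/r[2]
def proj(n,P):
    d,f,R,t=cal(n); K=np.array([[f,0,d['cx']],[0,f,d['cy']],[0,0,1.]])
    return cv2.projectPoints(np.array(P,float).reshape(-1,3),np.array(d['rvec'],float),t,K,np.array([d['k1'],0,0,0.]))[0].reshape(-1,2)
E
python3 - <<'E'
from h import *
for n in('top','side'):
    c=cap(n,n+'0'); d=cal(n); print(n,d[0]['k1'],d[0]['fovy'],(-d[2].T@d[3]).round(3),d[2].round(2).tolist())
    cv2.imwrite(f'pics/{n}0b.png',cv2.resize(c['color'][:,:,::-1],(800,500),interpolation=cv2.INTER_CUBIC))
s=robot.sense();print({k:np.round(v,3).tolist() for k,v in s.items()})
E
```

```text
pics
top 0.0012577893803964691 48.84372682766779 [ 0.451 -0.057  1.357] [[-0.03, -1.0, 0.01], [-0.99, 0.02, -0.11], [0.11, -0.01, -0.99]]
side 0.04481011695334352 46.8068306251289 [ 0.408 -1.32   1.089] [[0.99, -0.12, 0.01], [-0.06, -0.6, -0.8], [0.1, 0.79, -0.6]]
{'time': 0.1, 'q': [1.056, 0.049, 0.098, 1.622, -0.0, 1.443], 'dq': [0.001, -0.004, 0.004, -0.003, -0.0, 0.001], 'tau': [0.003, -33.985, 32.093, 0.016, -0.0, -0.0], 'tcp_pos': [0.198, 0.486, 0.249], 'ee_rot': [-0.0, 0.192, 0.981, -0.001], 'wrist_force': [0.023, 0.074, 0.044], 'moment': [0.002, 0.017, -0.02], 'grip_width': 0.085}
```

View pics/top0b.png

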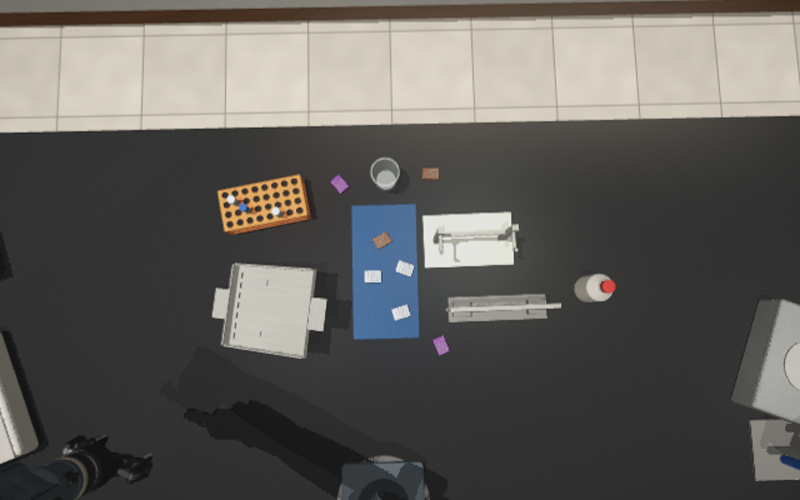

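View pics/side0b.png

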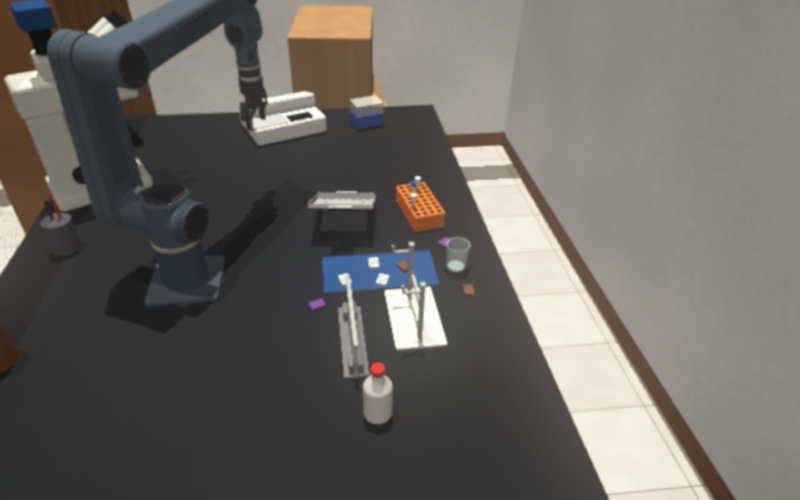

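The pictures show three white cassettes on the blue mat near (373,276), (404,268) and (400,312). The tray is on the left with its drain slots on its left side (+y). The rack is parked at about (500,305) and the hooks stand is at about (475,238).

Run:
```python
import cv2
t=cv2.imread('pics/top0.png'); s=cv2.imread('pics/side0.png')
def crop(i,x,y,w,h,k,f): cv2.imwrite(f'pics/{f}.png',cv2.resize(i[y:y+h,x:x+w],None,fx=k,fy=k,interpolation=cv2.INTER_CUBIC))
crop(t,165,180,190,110,4.2,'c1'); crop(t,330,160,130,105,5.7,'c2'); crop(s,235,140,160,170,3.5,'c3')
```

```text
(no output)
```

View pics/c1.png

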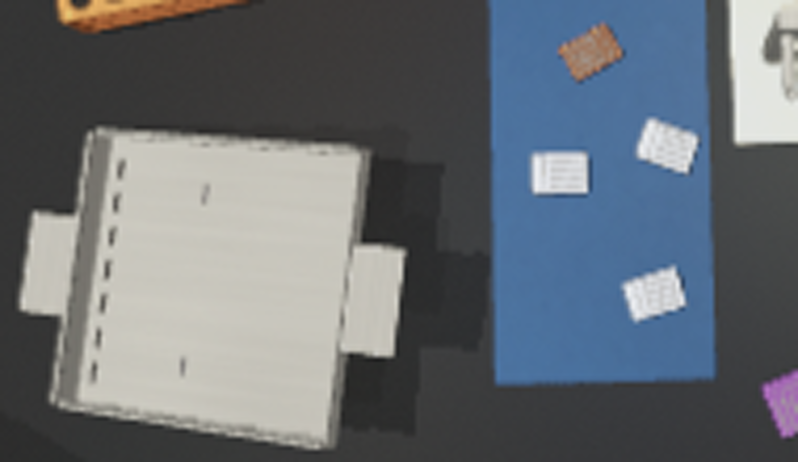

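View pics/c2.png

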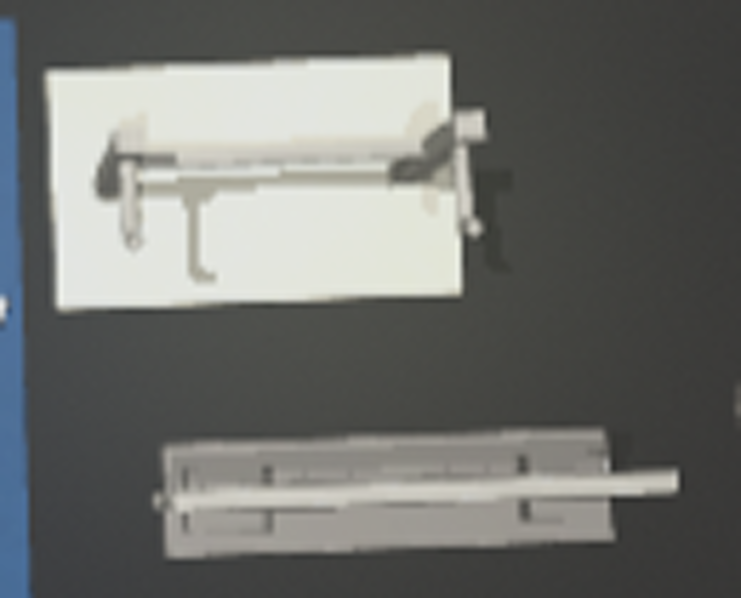

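View pics/c3.png

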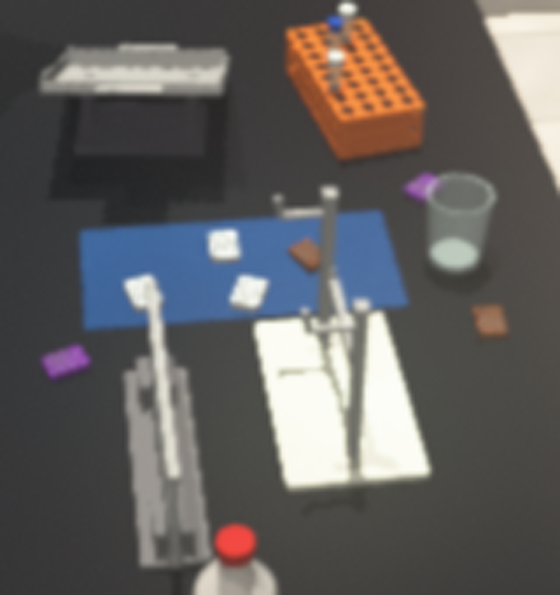

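The crops confirm it: the tray lips, the three cassettes, the rack bar in its park slot, and the hooks pointing towards the robot (−x). Next I'll fit the poses.

```bash
cat > fit.py <<'E'
from h import *
from scipy.optimize import least_squares
U1=lambda p:((p[0]+.5)/4.2-.5+165,(p[1]+.5)/4.2-.5+180)
U2=lambda p:((p[0]+.5)/5.7-.5+330,(p[1]+.5)/5.7-.5+160)
U3=lambda p:((p[0]+.5)/3.5-.5+235,(p[1]+.5)/3.5-.5+140)
def rz(a): return np.array([[np.cos(a),-np.sin(a),0],[np.sin(a),np.cos(a),0],[0,0,1]])
def rx(a): return np.array([[1,0,0],[0,np.cos(a),-np.sin(a)],[0,np.sin(a),np.cos(a)]])
def tr(p,L):  # tray local (from tray_floor) -> world
    return (rz(p[2])@rx(-p[3])@(np.array(L)+[0,0,.004]).T).T+[p[0],p[1],.070]
E
python3 - <<'E'
from fit import *
L=[];px=[]
for x,y,z,p in [(.035,-.159,.006,(406,250)),(-.035,-.159,.006,(392,356)),(.035,.159,.022,(32,212)),(-.035,.159,.022,(19,310)),
  (.096,.112,.022,(92,128)),(-.096,.112,.022,(50,405)),(.096,-.112,.008,(370,150)),(-.096,-.112,.008,(332,447))]:
    L.append((x,y,z));px.append(U1(p))
s=least_squares(lambda p:(proj('top',tr(p,L))-px).ravel(),[.38,.2,0,.3]);print('tray',s.x.round(4),s.fun.reshape(-1,2).round(1).tolist())
print('load,drain',tr(s.x,[(0,-.138,.006),(0,.138,.022)]).round(4).tolist())
def flat(n,L,px,x0):
    f=lambda p:(rz(p[2])@np.array(L).T).T+[p[0],p[1],0]
    s=least_squares(lambda p:(proj('top',f(p))-px).ravel(),x0);print(n,s.x.round(4),np.degrees(s.x[2]).round(1),s.fun.reshape(-1,2).round(1).tolist());return s.x,f
flat('park',[(.03,.12,.033),(.03,-.12,.033),(-.03,-.12,.033),(-.03,.12,.033)],[U2(p) for p in[(163,445),(606,430),(615,540),(167,557)]],[.4,-.2,0])
flat('bar',[(0,.125,.118),(0,-.125,.118)],[U2(p) for p in[(160,501),(678,482)]],[.4,-.2,0])
h,f=flat('stand',[(.065,.11,.01),(.065,-.11,.01),(-.065,-.11,.01),(-.065,.11,.01)],[U2(p) for p in[(47,70),(448,55),(462,294),(58,310)]],[.5,-.2,0])
T=f(h) 
W=lambda q:(rz(h[2])@np.array(q).T).T+[h[0],h[1],0]
q=W([(-.048,.08,.19),(-.048,-.08,.19),(0,.08,.19),(0,-.08,.19)])
a=proj('top',q); print('tips/posts in c2',((a-[330,160]+.5)*5.7).round().tolist()); b=proj('side',q); print('c3',((b-[235,140]+.5)*3.5).round().tolist())
for n,c in dict(A=[(531,152),(588,152),(588,194),(531,195)],B=[(650,118),(699,134),(688,173),(638,152)],C=[(622,287),(677,266),(687,299),(636,321)]).items():
    P=np.array([at('top',*U1(p),.01)[:2] for p in c]); e=[P[i]-P[(i+1)%4] for i in range(4)]
    l=(e[0]-e[2])/2; w=(e[1]-e[3])/2; print(n,P.mean(0).round(4),'long yaw',np.degrees(np.arctan2(l[1],l[0])).round(1),np.linalg.norm(l).round(4),'short yaw',np.degrees(np.arctan2(w[1],w[0])).round(1),np.linalg.norm(w).round(4))
E
```

```text
tray [ 0.4626  0.2438 -0.1299  0.4653] [[1.3, -0.1], [1.5, 0.5], [-0.1, -0.2], [-0.4, -0.3], [0.1, 0.6], [1.0, -0.5], [-1.9, 0.4], [-1.5, -0.6]]
load,drain [[0.4472, 0.126, 0.1409], [0.48, 0.3777, 0.0313]]
park [ 0.451  -0.2852  0.01  ] 0.6 [[-1.0, -0.2], [1.0, -0.5], [0.7, 0.3], [-0.8, 0.3]]
bar [ 0.4511 -0.286   0.0097] 0.6 [[1.0, -0.0], [-1.0, 0.1]]
stand [ 0.6203 -0.2239  0.0138] 0.8 [[-0.2, 0.2], [0.2, 0.1], [0.3, -0.1], [-0.3, -0.1]]
tips/posts in c2 [[135.0, 241.0], [476.0, 228.0], [130.0, 140.0], [469.0, 127.0]]
c3 [[279.0, 198.0], [305.0, 312.0], [330.0, 194.0], [361.0, 308.0]]
A [0.5355 0.0132] long yaw 89.0 0.0415 short yaw -1.1 0.031
B [ 0.5546 -0.0669] long yaw 68.0 0.0386 short yaw -18.9 0.028
C [ 0.4469 -0.0545] long yaw 110.4 0.0413 short yaw 18.4 0.0256
```

Request:
arm_command(fingers=1, steps=[[[0.413,-0.613,-0.08,0,0,0],[0.413,-0.613,-0.08,0,0,0],[0.413,-0.613,-0.08,0,0,0],[0.413,-0.613,-0.08,0,0,0],[0.413,-0.613,-0.08,0,0,0],[0.413,-0.613,-0.08,0,0,0],[0.413,-0.613,-0.08,0,0,0],[0.413,-0.613,-0.08,0,0,0],[0.413,-0.613,-0.08,0,0,0],[0.413,-0.613,-0.08,0,0,0],[0,0,0,0,0,0],[0,0,0,0,0,0]]])

```text
time: 1.6
tcp_pos: [0.4453, 0.1185, 0.2019]
ee_rot: [-0.001, 0.192, 0.981, 0.0]
wrist_force: [0.2, 1.0, 0.6]
grip_width: -0.0001
```

Request:
arm_command(steps=[[[0,0,-0.3,0,0,0],[0,0,-0.3,0,0,0],[0,-0.02,-0.15,0,0,0],[0,-0.02,-0.15,0,0,0],[0,-0.02,-0.15,0,0,0],[0,-0.02,-0.15,0,0,0],[0,-0.02,-0.15,0,0,0],[0,-0.02,-0.15,0,0,0],[0,-0.02,-0.1,0,0,0],[0,0,0,0,0,0]]])

```text
time: 2.85
tcp_pos: [0.4452, 0.1098, 0.1053]
ee_rot: [-0.001, 0.192, 0.981, -0.0]
wrist_force: [0.2, -0.6, -0.1]
grip_width: -0.0003
```

Request:
arm_command(steps=[[[0,0,-0.05,0,0,0],[0,0,-0.05,0,0,0],[0,0,-0.03,0,0,0],[0,0,0,0,0,0]]])

```text
time: 3.35
tcp_pos: [0.4462, 0.11, 0.099]
ee_rot: [0.001, 0.192, 0.981, 0.0]
wrist_force: [-0.3, -0.4, 3.8]
grip_width: -0.0001
```

Run:
```python
from h import *
c=cap('side','s1'); i=c['color'][:,:,::-1]; t=cap('top','t1')['color'][:,:,::-1]
a=cv2.resize(i[110:270,230:350],None,fx=3.5,fy=3.5,interpolation=cv2.INTER_CUBIC)
b=cv2.resize(t[190:295,160:270],None,fx=3.4,fy=3.4,interpolation=cv2.INTER_CUBIC)
o=np.zeros((560,800,3),np.uint8);o[:,:420]=a;o[:357,422:796]=b;cv2.imwrite('pics/v1.png',o)
```

```text
(no output)
```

View pics/v1.png

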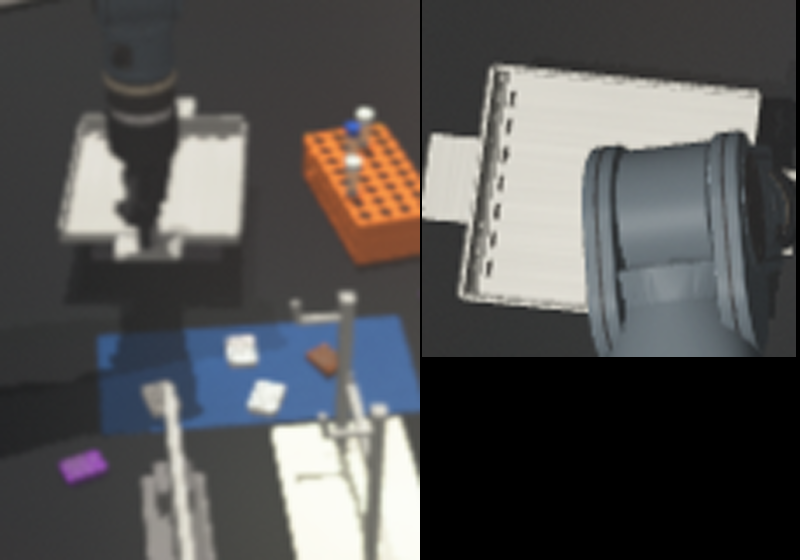

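The tray is nearly level, with the fingers on the load lip at (150,245) in the left half. I'll press a little more to feel the end stop.

Request:
arm_command(steps=[[[0,0,-0.04,0,0,0],[0,0,-0.04,0,0,0],[0,0,0,0,0,0]]])

```text
time: 3.82
tcp_pos: [0.4486, 0.1103, 0.0989]
ee_rot: [0.004, 0.192, 0.981, 0.001]
wrist_force: [-3.7, -0.6, 20.8]
grip_width: 0.0003
```

```bash
cat >> h.py <<'E'
def cass(img,z=.01,n='top',box=(.3,.72,-.2,.45)):
    """white ~28x40 blobs: centre, short-axis yaw"""
    m=((img.min(2)>135)&(img.max(2).astype(int)-img.min(2)<45)).astype(np.uint8)
    k,lab,st,ce=cv2.connectedComponentsWithStats(m)
    for i in range(1,k):
        if not 60<st[i,4]<260: continue
        v,u=np.nonzero(lab==i)
        P=np.array([at(n,a,b,z)[:2] for a,b in zip(u,v)])
        if not(box[0]<P[:,0].mean()<box[1] and box[2]<P[:,1].mean()<box[3]): continue
        (c,s,a)=cv2.minAreaRect((P*1000).astype(np.float32)); a=a if s[0]<s[1] else a-90
        print('blob',st[i,4],'centroid',P.mean(0).round(4),'rect',np.round(s,1),'short yaw',round((a+90)%180-90,1),'px',ce[i].round(1))
E
python3 -c "
from h import *
cass(cv2.imread('pics/t1.png'));cass(cv2.imread('pics/top0.png'))"
```

```text
blob 129 centroid [ 0.554  -0.0656] rect [39.8 30.1] short yaw -19.9 px [323.4 214.2]
blob 129 centroid [0.5365 0.0128] rect [36.9 27.6] short yaw -1.5 px [298.  220.5]
blob 115 centroid [ 0.4461 -0.0542] rect [28.7 38.4] short yaw 17.2 px [320.6 249.7]
blob 129 centroid [ 0.554  -0.0656] rect [39.8 30.1] short yaw -19.9 px [323.4 214.2]
blob 133 centroid [0.5366 0.0135] rect [39.9 27.6] short yaw -1.5 px [297.7 220.5]
blob 129 centroid [ 0.4466 -0.0534] rect [28.7 40.2] short yaw 16.8 px [320.3 249.5]
```

Request:
arm_command(steps=[[[0,0,0.5,0,0,0],[0,0,0.8,0,0,0],[0.1,-0.1,0.8,0,0,-1],[0.1,-0.1,0,0,0,-1],[0.1,-0.1,0,0,0,-1],[0.1,-0.1,0,0,0,-1],[0.1,-0.1,0,0,0,-1],[0.1,-0.1,0,0,0,-1],[0.1,-0.1,0,0,0,-1],[0.1,-0.1,0,0,0,-1],[0.1,-0.1,0,0,0,-1],[0.1,-0.15,0,0,0,-1],[0.1,-0.15,0,0,0,-1],[0.1,-0.15,0,0,0,-1],[0.1,-0.15,0,0,0,-1],[0.15,-0.1,0,0,0,-0.8],[0,0,0,0,0,0]]], fingers=0.25)

```text
time: 5.95
tcp_pos: [0.5327, 0.0138, 0.2186]
ee_rot: [-0.001, 0.714, 0.7, -0.0]
wrist_force: [-0.5, 0.1, 0.6]
grip_width: 0.0642
```

Request:
arm_command(steps=[[[0.06,0,-0.6,0,0,0],[0,0,-0.6,0,0,0],[0,0,-0.6,0,0,0],[0,0,-0.6,0,0,0],[0,0,-0.5,0,0,0],[0,0,-0.3,0,0,0],[0,0,-0.13,0,0,0],[0,0,0,0,0,0]]])

```text
time: 6.95
tcp_pos: [0.5365, 0.0141, 0.0201]
ee_rot: [0.0, 0.714, 0.7, 0.0]
wrist_force: [0.2, 0.1, 0.1]
grip_width: 0.0639
```

Request:
arm_command(fingers=1, steps=[[[0,0,0,0,0,0],[0,0,0,0,0,0],[0,0,0,0,0,0],[0,0,0,0,0,0],[0,0,0,0,0,0],[0,0,0,0,0,0]]])

```text
time: 7.7
tcp_pos: [0.5378, 0.0139, 0.0216]
ee_rot: [0.001, 0.714, 0.7, 0.001]
wrist_force: [-0.4, 0.2, 5.1]
grip_width: 0.026
```

Request:
arm_command(steps=[[[0,0,0.5,0,0,0],[0,0,0.8,0,0,0],[0,0,0.9,0,0,0],[-0.02,0.16,0.8,0,0,1],[-0.02,0.16,0,0,0,1],[-0.02,0.16,0,0,0,1],[-0.02,0.16,0,0,0,1],[-0.02,0.16,0,0,0,1],[-0.02,0.16,0,0,0,1],[-0.02,0.16,0,0,0,1],[-0.02,0.16,0,0,0,1],[-0.03,0.16,0,0,0,1],[-0.03,0.16,0,0,0,1],[-0.03,0.16,0,0,0,1],[-0.03,0.16,0,0,0,1],[-0.02,0.16,0,0,0,1],[-0.02,0.16,0,0,0,1],[-0.02,0.16,0,0,0,1],[-0.02,0.16,0,0,0,1]]])

```text
time: 10.07
tcp_pos: [0.5145, 0.1678, 0.1993]
ee_rot: [-0.001, 0.096, 0.995, -0.0]
wrist_force: [0.5, 0.1, 0.2]
grip_width: 0.0263
```

Request:
arm_command(steps=[[[-0.02,0.15,0,0,0,0.7],[0,0,0,0,0,0],[0,0,0,0,0,0]]])

```text
time: 10.45
tcp_pos: [0.5135, 0.1763, 0.1996]
ee_rot: [-0.0, 0.067, 0.998, -0.0]
wrist_force: [0.5, -0.6, 0.3]
grip_width: 0.0263
```

Run:
```python
from h import *
t=cap('top','t2')['color'][:,:,::-1]; i=cap('side','s2')['color'][:,:,::-1]; cass(t)
a=cv2.resize(i[90:250,230:350],None,fx=3.5,fy=3.5,interpolation=cv2.INTER_CUBIC)
b=cv2.resize(t[190:295,160:270],None,fx=3.4,fy=3.4,interpolation=cv2.INTER_CUBIC)
o=np.zeros((560,800,3),np.uint8);o[:,:420]=a;o[:357,422:796]=b;cv2.imwrite('pics/v2.png',o)
```

```text
blob 129 centroid [ 0.554  -0.0656] rect [39.8 30.1] short yaw -19.9 px [323.4 214.2]
blob 121 centroid [0.5458 0.1683] rect [64.5 20.6] short yaw -7.8 px [247.  218.8]
blob 118 centroid [ 0.4464 -0.0546] rect [28.7 38.4] short yaw 17.0 px [320.7 249.6]
```

View pics/v2.png

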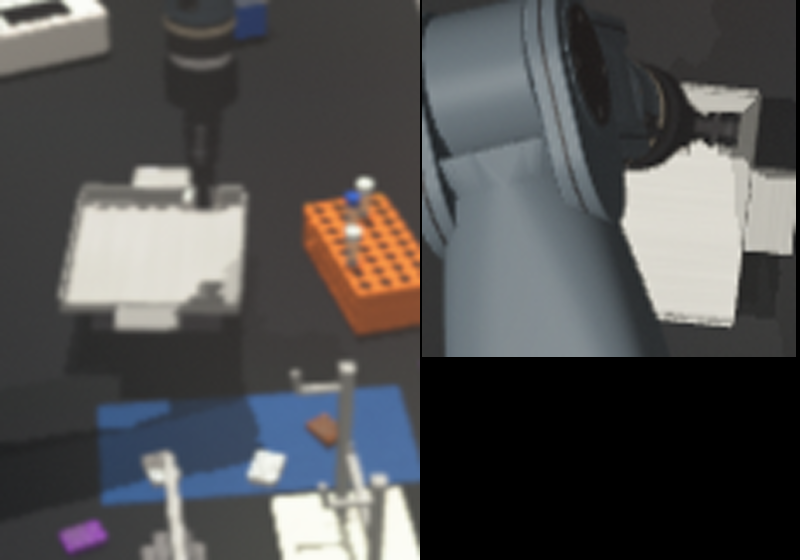

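Request:
arm_command(steps=[[[0,0,-0.5,0,0,0],[0,0,-0.5,0,0,0],[0,0,-0.4,0,0,0],[0,0,-0.15,0,0,0],[0,0,-0.1,0,0,0],[0,0,-0.05,0,0,0],[0,0,0,0,0,0]]])

```text
time: 11.42
tcp_pos: [0.5141, 0.1767, 0.0986]
ee_rot: [0.001, 0.067, 0.998, 0.0]
wrist_force: [-1.0, 0.1, 0.4]
grip_width: 0.026
```

Request:
arm_command(fingers=0.5, steps=[[[0,0,0,0,0,0],[0,0,0,0,0,0],[0,0,0,0,0,0],[0,0,0.3,0,0,0],[0,0,0.7,0,0,0],[0,0,0.7,0,0,0]]])

```text
time: 12.18
tcp_pos: [0.5136, 0.1766, 0.2021]
ee_rot: [0.0, 0.067, 0.998, 0.0]
wrist_force: [0.3, -0.7, 0.9]
grip_width: 0.0423
```

Request:
arm_command(fingers=0.35, steps=[[[-0.08,-0.29,0,0,0,-1],[-0.08,-0.29,0,0,0,-1],[-0.09,-0.3,0,0,0,-1],[-0.09,-0.3,0,0,0,-1],[-0.09,-0.3,0,0,0,-1],[-0.09,-0.3,0,0,0,-1],[-0.09,-0.3,0,0,0,-1],[-0.09,-0.3,0,0,0,-1],[-0.09,-0.3,0,0,0,-1],[-0.09,-0.3,0,0,0,-1],[-0.09,-0.3,0,0,0,-1],[-0.08,-0.29,0,0,0,-1],[-0.07,-0.29,0,0,0,-0.75],[0,0,0,0,0,0],[0,0,0,0,0,0]]])

```text
time: 14.05
tcp_pos: [0.4468, -0.0547, 0.2007]
ee_rot: [0.0, 0.583, 0.812, 0.0]
wrist_force: [0.3, 0.6, 0.7]
grip_width: 0.0552
```

Run:
```python
from h import *
t=cap('top','t3')['color'][:,:,::-1]; i=cap('side','s3')['color'][:,:,::-1]; cass(t); 
a=cv2.resize(i[130:290,230:350],None,fx=3.5,fy=3.5,interpolation=cv2.INTER_CUBIC)
b=cv2.resize(t[190:295,160:270],None,fx=3.4,fy=3.4,interpolation=cv2.INTER_CUBIC)
o=np.zeros((560,800,3),np.uint8);o[:,:420]=a;o[:357,422:796]=b;cv2.imwrite('pics/v3.png',o)
```

```text
blob 128 centroid [ 0.5541 -0.0656] rect [39.8 29.2] short yaw -19.9 px [323.4 214.1]
```

View pics/v3.png

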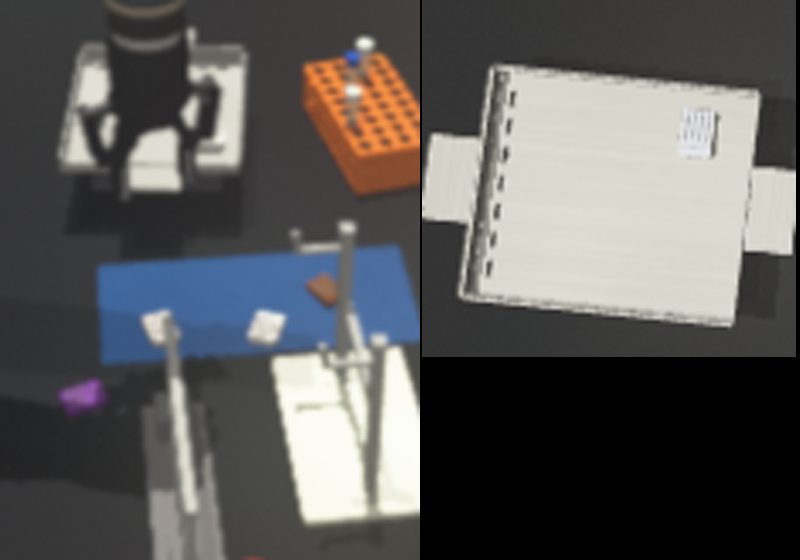

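The first cassette lies flat in the loading half at (697,132), and C has not moved. I'll go down for C.

Request:
arm_command(steps=[[[0,0,-0.6,0,0,0],[0,0,-0.6,0,0,0],[0,0,-0.6,0,0,0],[0,0,-0.6,0,0,0],[0,0,-0.4,0,0,0],[0,0,-0.22,0,0,0],[0,0,0,0,0,0]]])

```text
time: 15.02
tcp_pos: [0.4458, -0.0544, 0.018]
ee_rot: [-0.001, 0.583, 0.812, -0.0]
wrist_force: [-0.6, -0.5, 0.5]
grip_width: 0.0554
```

Request:
arm_command(fingers=1, steps=[[[0,0,0,0,0,0],[0,0,0,0,0,0],[0,0,0,0,0,0],[0,0,0,0,0,0],[0,0,0,0,0,0]]])

```text
time: 15.65
tcp_pos: [0.4481, -0.0554, 0.0206]
ee_rot: [0.002, 0.584, 0.812, 0.001]
wrist_force: [-0.4, 0.3, 5.7]
grip_width: 0.026
```

Request:
arm_command(steps=[[[0,0,0.5,0,0,0],[0,0,0.8,0,0,0],[0,0,0.9,0,0,0],[-0.06,0.31,0.8,0,0,1],[-0.06,0.31,0,0,0,1],[-0.06,0.31,0,0,0,1],[-0.06,0.32,0,0,0,1],[-0.07,0.32,0,0,0,1],[-0.07,0.32,0,0,0,1],[-0.07,0.32,0,0,0,1],[-0.07,0.32,0,0,0,1],[-0.07,0.32,0,0,0,1],[-0.07,0.32,0,0,0,1],[-0.07,0.32,0,0,0,1],[-0.06,0.31,0,0,0,1],[-0.06,0.31,0,0,0,0.78],[0,0,0,0,0,0],[0,0,0,0,0,0]]])

```text
time: 17.9
tcp_pos: [0.3954, 0.1912, 0.1986]
ee_rot: [-0.0, 0.066, 0.998, -0.0]
wrist_force: [0.3, -0.3, -0.4]
grip_width: 0.026
```

Request:
arm_command(steps=[[[0,0,-0.5,0,0,0],[0,0,-0.5,0,0,0],[0,0,-0.4,0,0,0],[0,0,-0.15,0,0,0],[0,0,-0.1,0,0,0],[0,0,-0.05,0,0,0],[0,0,0,0,0,0]]])

```text
time: 18.77
tcp_pos: [0.3959, 0.1917, 0.0973]
ee_rot: [0.001, 0.066, 0.998, 0.0]
wrist_force: [0.4, 0.0, -0.5]
grip_width: 0.026
```

Request:
arm_command(fingers=0.5, steps=[[[0,0,0,0,0,0],[0,0,0,0,0,0],[0,0,0,0,0,0],[0,0,0.3,0,0,0],[0,0,0.7,0,0,0],[0,0,0.7,0,0,0]]])

```text
time: 19.52
tcp_pos: [0.3954, 0.1916, 0.2009]
ee_rot: [0.0, 0.065, 0.998, 0.0]
wrist_force: [-0.3, 0.1, 0.1]
grip_width: 0.0427
```

Run:
```python
from h import *
t=cap('top','t4')['color'][:,:,::-1]; cass(t)
```

```text
blob 129 centroid [ 0.554  -0.0656] rect [39.8 30.1] short yaw -19.9 px [323.4 214.2]
blob 96 centroid [0.3561 0.1819] rect [60.1 26.7] short yaw -1.6 px [242.9 281.9]
```

Request:
arm_command(fingers=0.35, steps=[[[0.13,-0.2,0,0,0,-1],[0.13,-0.2,0,0,0,-1],[0.13,-0.2,0,0,0,-1],[0.13,-0.2,0,0,0,-1],[0.13,-0.2,0,0,0,-1],[0.13,-0.2,0,0,0,-1],[0.13,-0.21,0,0,0,-1],[0.13,-0.21,0,0,0,-1],[0.13,-0.21,0,0,0,-1],[0.13,-0.21,0,0,0,-1],[0.13,-0.21,0,0,0,-1],[0.13,-0.21,0,0,0,-1],[0.13,-0.21,0,0,0,-1],[0.13,-0.21,0,0,0,-1],[0.13,-0.21,0,0,0,-1],[0.13,-0.21,0,0,0,-1],[0.13,-0.21,0,0,0,-1],[0.13,-0.21,0,0,0,-1],[0.13,-0.21,0,0,0,-1],[0.13,-0.21,0,0,0,-1]]])

```text
time: 22.08
tcp_pos: [0.5521, -0.0573, 0.2]
ee_rot: [0.001, 0.807, 0.59, 0.0]
wrist_force: [1.0, 0.1, -1.1]
grip_width: 0.0557
```

Request:
arm_command(steps=[[[0.05,-0.15,0,0,0,-0.6],[0,0,0,0,0,0],[0,0,0,0,0,0]]])

```text
time: 22.45
tcp_pos: [0.5545, -0.0655, 0.1993]
ee_rot: [0.0, 0.821, 0.57, 0.0]
wrist_force: [0.0, 0.5, -0.2]
grip_width: 0.0556
```

Run:
```python
from h import *
t=cap('top','t5')['color'][:,:,::-1]; i=cap('side','s5')['color'][:,:,::-1]; cass(t); 
a=cv2.resize(i[130:290,230:350],None,fx=3.5,fy=3.5,interpolation=cv2.INTER_CUBIC)
b=cv2.resize(t[190:295,160:270],None,fx=3.4,fy=3.4,interpolation=cv2.INTER_CUBIC)
o=np.zeros((560,800,3),np.uint8);o[:,:420]=a;o[:357,422:796]=b;cv2.imwrite('pics/v5.png',o)
```

```text
blob 178 centroid [0.3192 0.0465] rect [ 28.5 107.8] short yaw 66.9 px [288.1 293.2]
```

View pics/v5.png

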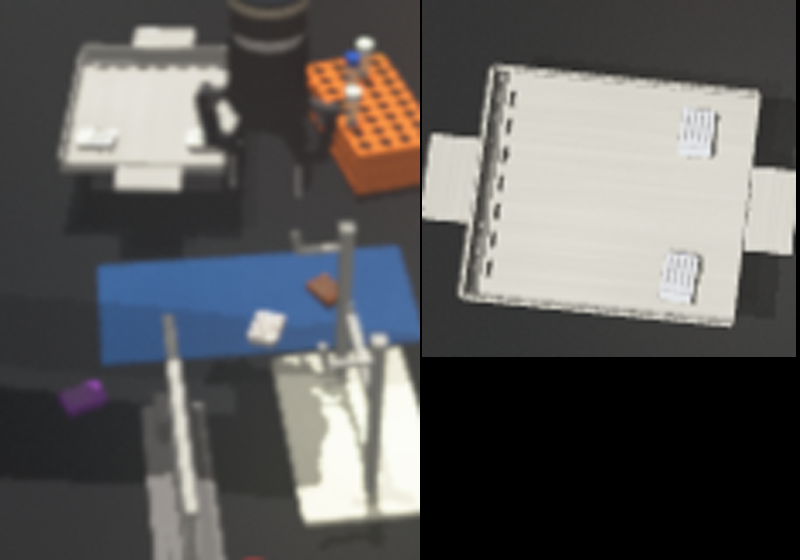

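Both placed cassettes lie flat at (697,132) and (680,276), and B has not moved. I'll take B now.

Request:
arm_command(steps=[[[0,0,-0.6,0,0,0],[0,0,-0.6,0,0,0],[0,0,-0.6,0,0,0],[0,0,-0.6,0,0,0],[0,0,-0.4,0,0,0],[0,0,-0.22,0,0,0],[0,0,0,0,0,0]]])

```text
time: 23.42
tcp_pos: [0.5544, -0.0655, 0.0175]
ee_rot: [-0.0, 0.822, 0.57, -0.0]
wrist_force: [-0.3, 0.1, 0.8]
grip_width: 0.0557
```

Request:
arm_command(fingers=1, steps=[[[0,0,0,0,0,0],[0,0,0,0,0,0],[0,0,0,0,0,0],[0,0,0,0,0,0],[0,0,0,0,0,0]]])

```text
time: 24.05
tcp_pos: [0.5558, -0.0661, 0.0192]
ee_rot: [0.001, 0.822, 0.57, 0.001]
wrist_force: [-0.2, 0.1, 5.6]
grip_width: 0.0259
```

Request:
arm_command(steps=[[[0,0,0.5,0,0,0],[0,0,0.8,0,0,0],[0,0,0.9,0,0,1],[-0.09,0.23,0.8,0,0,1],[-0.09,0.23,0,0,0,1],[-0.09,0.23,0,0,0,1],[-0.09,0.23,0,0,0,1],[-0.09,0.23,0,0,0,1],[-0.09,0.23,0,0,0,1],[-0.09,0.23,0,0,0,1],[-0.09,0.23,0,0,0,1],[-0.09,0.23,0,0,0,1],[-0.09,0.23,0,0,0,1],[-0.09,0.23,0,0,0,1],[-0.09,0.23,0,0,0,1],[-0.09,0.23,0,0,0,1],[-0.09,0.23,0,0,0,1],[-0.09,0.23,0,0,0,1],[-0.09,0.23,0,0,0,1],[-0.09,0.23,0,0,0,1]]])

```text
time: 26.55
tcp_pos: [0.4621, 0.1692, 0.197]
ee_rot: [-0.0, 0.177, 0.984, -0.0]
wrist_force: [0.5, -0.1, -0.1]
grip_width: 0.0264
```

Request:
arm_command(steps=[[[-0.08,0.23,0,0,0,1],[-0.04,0.03,0,0,0,1],[0,0,0,0,0,0.6],[0,0,0,0,0,0],[0,0,0,0,0,0]]])

```text
time: 27.18
tcp_pos: [0.4553, 0.1843, 0.1973]
ee_rot: [-0.0, 0.066, 0.998, -0.0]
wrist_force: [-0.4, -0.4, -0.2]
grip_width: 0.0261
```

Request:
arm_command(steps=[[[0,0,-0.5,0,0,0],[0,0,-0.5,0,0,0],[0,0,-0.4,0,0,0],[0,0,-0.15,0,0,0],[0,0,-0.1,0,0,0],[0,0,-0.03,0,0,0],[0,0,0,0,0,0]]])

```text
time: 28.05
tcp_pos: [0.4561, 0.1845, 0.0976]
ee_rot: [0.001, 0.066, 0.998, 0.0]
wrist_force: [-0.4, -0.8, 0.3]
grip_width: 0.0264
```

Request:
arm_command(fingers=0.5, steps=[[[0,0,0,0,0,0],[0,0,0,0,0,0],[0,0,0,0,0,0],[0,0,0.3,0,0,0],[0,0,0.7,0,0,0],[0,0,0.7,0,0,0]]])

```text
time: 28.8
tcp_pos: [0.4554, 0.1844, 0.2009]
ee_rot: [0.0, 0.066, 0.998, 0.0]
wrist_force: [0.2, 0.2, -0.1]
grip_width: 0.0429
```

Request:
arm_command(fingers=1, steps=[[[0.07,0.55,0,0,0,0],[0.07,0.55,0,0,0,0],[0.07,0.55,0,0,0,0],[0.07,0.55,0,0,0,0],[0.07,0.55,0,0,0,0],[0.07,0.55,0,0,0,0],[0,0,-0.5,0,0,0],[0,0,-0.5,0,0,0],[0,0,0,0,0,0],[0,0,0,0,0,0]]])

```text
time: 30.05
tcp_pos: [0.4813, 0.3827, 0.1406]
ee_rot: [0.001, 0.066, 0.998, 0.001]
wrist_force: [0.7, 0.5, 1.1]
grip_width: -0.0
```

Run:
```python
from h import *
t=cap('top','t6')['color'][:,:,::-1]; i=cap('side','s6')['color'][:,:,::-1]
cass(t,.084)
a=cv2.resize(i[90:250,230:350],None,fx=3.5,fy=3.5,interpolation=cv2.INTER_CUBIC)
b=cv2.resize(t[190:295,160:270],None,fx=3.4,fy=3.4,interpolation=cv2.INTER_CUBIC)
o=np.zeros((560,800,3),np.uint8);o[:,:420]=a;o[:357,422:796]=b;cv2.imwrite('pics/v6.png',o)
```

```text
blob 77 centroid [0.5053 0.3829] rect [36.8 19.3] short yaw -9.6 px [167.9 233.1]
```

View pics/v6.png

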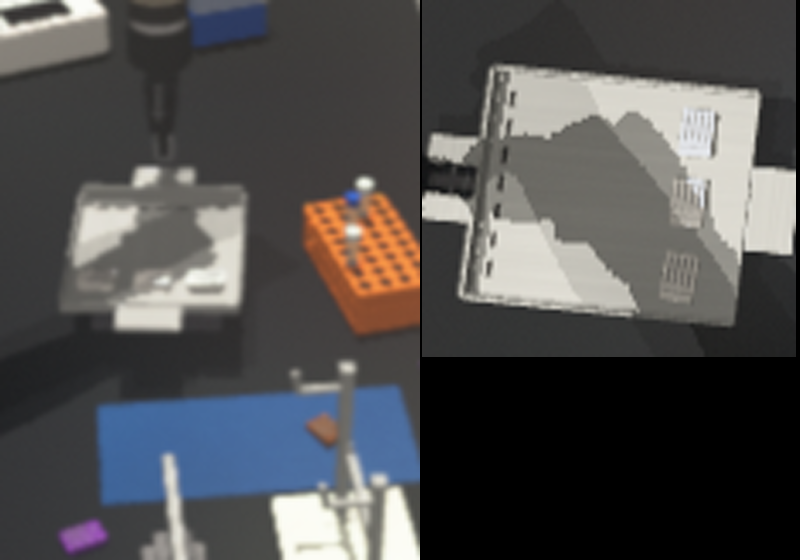

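All three cassettes are in the loading half at (697,132), (690,200) and (680,276), and none is left on the mat. I'll push the drain lip down.

Request:
arm_command(steps=[[[0,0,-0.3,0,0,0],[0,0,-0.1,0,0,0],[0,0,-0.1,0,0,0],[0,0,-0.1,0,0,0],[0,0,-0.1,0,0,0],[0,0,-0.1,0,0,0],[0,0,-0.1,0,0,0],[0,0,-0.1,0,0,0],[0,0,-0.1,0,0,0],[0,0,-0.1,0,0,0],[0,0,-0.1,0,0,0],[0,0,-0.1,0,0,0],[0,0,-0.1,0,0,0],[0,0,0,0,0,0],[0,0,0,0,0,0]]])

```text
time: 32.02
tcp_pos: [0.4803, 0.382, 0.0482]
ee_rot: [-0.0, 0.066, 0.998, -0.001]
wrist_force: [0.8, -0.1, -1.3]
grip_width: -0.0001
```

Request:
arm_command(steps=[[[0,0,-0.05,0,0,0],[0,0,-0.05,0,0,0],[0,0,-0.05,0,0,0],[0,0,0,0,0,0]]])

```text
time: 32.52
tcp_pos: [0.4838, 0.3864, 0.0447]
ee_rot: [0.004, 0.065, 0.998, 0.005]
wrist_force: [1.1, 4.0, 10.3]
grip_width: 0.0002
```

Request:
arm_command(steps=[[[0,0,-0.05,0,0,0],[0,0,0,0,0,0],[0,0,0,0,0,0]]])

```text
time: 32.9
tcp_pos: [0.4851, 0.3878, 0.0437]
ee_rot: [0.005, 0.065, 0.998, 0.007]
wrist_force: [-0.9, 6.3, 13.7]
grip_width: 0.0003
```

Request:
arm_command(fingers=0.4, steps=[[[0,0,0.5,0,0,0],[0,0,0.9,0,0,0],[0,0,1,0,0,0],[0,0,1,0,0,0],[0,-0.6,0.2,0,0,-1],[0,-0.6,0,0,0,-1],[0,-0.6,0,0,0,-1],[0,-0.6,0,0,0,-1],[-0.05,-0.6,0,0,0,-1],[-0.05,-0.6,0,0,0,-1],[-0.05,-0.6,0,0,0,-1],[-0.05,-0.6,0,0,0,-1],[-0.05,-0.6,0,0,0,-1],[-0.05,-0.6,0,0,0,-1],[-0.05,-0.6,0,0,0,-1],[-0.05,-0.6,0,0,0,-1],[0,-0.6,0,0,0,-1],[0,-0.6,0,0,0,-1],[0,-0.6,0,0,0,-1],[0,-0.6,0,0,0,-1]]])

```text
time: 35.4
tcp_pos: [0.4563, -0.1948, 0.2524]
ee_rot: [-0.0, 0.693, 0.721, -0.0]
wrist_force: [0.9, 1.1, 0.4]
grip_width: 0.0513
```

Request:
arm_command(steps=[[[-0.05,-0.6,0,0,0,-0.4],[-0.05,-0.6,0,0,0,0],[0,-0.3,0,0,0,0],[0,0,0,0,0,0],[0,0,0,0,0,0]]])

```text
time: 36.02
tcp_pos: [0.4507, -0.2825, 0.2527]
ee_rot: [-0.0, 0.704, 0.71, 0.0]
wrist_force: [0.3, 0.2, -0.8]
grip_width: 0.0517
```

Run:
```python
from h import *
t=cap('top','t7')['color'][:,:,::-1]; i=cap('side','s7')['color'][:,:,::-1]
a=cv2.resize(i[130:290,230:350],None,fx=3.5,fy=3.5,interpolation=cv2.INTER_CUBIC)
b=cv2.resize(t[190:295,160:270],None,fx=3.4,fy=3.4,interpolation=cv2.INTER_CUBIC)
o=np.zeros((560,800,3),np.uint8);o[:,:420]=a;o[:357,422:796]=b;cv2.imwrite('pics/v7.png',o)
```

```text
(no output)
```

View pics/v7.png

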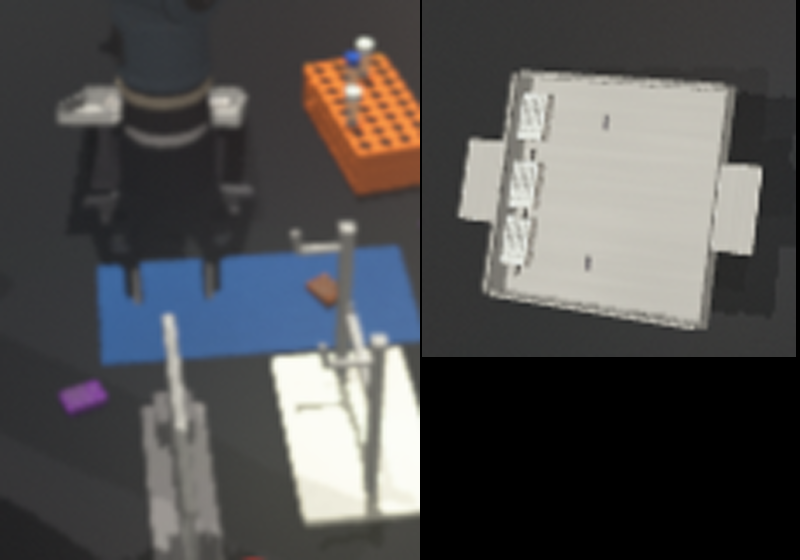

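The tray is tipped and all three cassettes lie at the drain wall, at (532,117), (523,184) and (515,240). Next is the rack.

Request:
arm_command(steps=[[[0,-0.05,-0.6,0,0,0],[0,0,-0.6,0,0,0],[0,0,-0.5,0,0,0],[0,0,-0.3,0,0,0],[0,0,-0.2,0,0,0],[0,0,-0.13,0,0,0],[0,0,0,0,0,0]]])

```text
time: 37.0
tcp_pos: [0.4508, -0.2866, 0.1131]
ee_rot: [0.0, 0.704, 0.71, 0.0]
wrist_force: [-0.3, -0.8, 0.1]
grip_width: 0.0511
```

Request:
arm_command(fingers=1, steps=[[[0,0,0,0,0,0],[0,0,0,0,0,0],[0,0,0,0,0,0],[0,0,0,0,0,0],[0,0,0,0,0,0],[0,0,0,0,0,0]]])

```text
time: 37.75
tcp_pos: [0.4512, -0.2871, 0.1139]
ee_rot: [0.001, 0.704, 0.71, 0.0]
wrist_force: [-0.1, 0.0, 5.8]
grip_width: 0.0088
```

Request:
arm_command(steps=[[[0,0,0.1,0,0,0],[0,0,0.2,0,0,0],[0,0,0.3,0,0,0],[0,0,0.3,0,0,0],[0,0,0.3,0,0,0],[0,0,0.3,0,0,0],[0,0,0.2,0,0,0],[0,0,0.1,0,0,0],[0,0,0,0,0,0],[0,0,0,0,0,0],[0,0,0,0,0,0]]])

```text
time: 39.12
tcp_pos: [0.4503, -0.2863, 0.22]
ee_rot: [-0.001, 0.704, 0.71, -0.0]
wrist_force: [-0.2, -0.3, -2.9]
grip_width: 0.0086
```

Run:
```python
from h import *
t=cap('top','t8')['color'][:,:,::-1]; i=cap('side','s8')['color'][:,:,::-1]
a=cv2.resize(i[150:300,250:370],None,fx=3.5,fy=3.5,interpolation=cv2.INTER_CUBIC)
b=cv2.resize(t[150:270,330:455],None,fx=3,fy=3,interpolation=cv2.INTER_CUBIC)
o=np.zeros((560,800,3),np.uint8);o[:525,:420]=a;o[:360,422:797]=b;cv2.imwrite('pics/v8.png',o)
s=robot.sense();print(s['moment'],s['wrist_force'])
```

```text
[-0.03453918  0.02331727 -0.02788859] [ 0.65297109  0.48106007 -2.98171966]
```

View pics/v8.png

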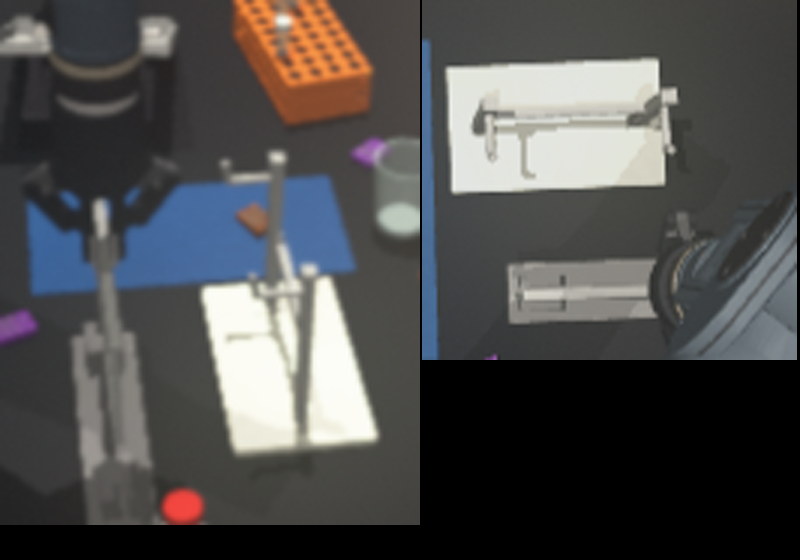

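The rack is held upright, balanced and clear of the slot. I'll line up y before the hook arms enter the wire windows.

Request:
arm_command(steps=[[[0.1,0.14,0,0,0,0],[0.1,0.18,0,0,0,0],[0.1,0.18,0,0,0,0],[0.1,0.18,0,0,0,0],[0.1,0.18,0,0,0,0],[0.1,0.13,0,0,0,0],[0.1,0.05,0,0,0,0.05],[0.1,0,0,0,0,0],[0,0,0,0,0,0],[0,0,0,0,0,0]]])

```text
time: 40.48
tcp_pos: [0.4985, -0.2245, 0.2208]
ee_rot: [-0.0, 0.703, 0.711, -0.0]
wrist_force: [-0.1, 0.1, -2.8]
grip_width: 0.009
```

Run:
```python
from h import *
t=cap('top','t9')['color'][:,:,::-1]; i=cap('side','s9')['color'][:,:,::-1]
a=cv2.resize(i[150:300,250:370],None,fx=3.5,fy=3.5,interpolation=cv2.INTER_CUBIC)
b=cv2.resize(t[150:270,330:455],None,fx=3,fy=3,interpolation=cv2.INTER_CUBIC)
o=np.zeros((560,800,3),np.uint8);o[:525,:420]=a;o[:360,422:797]=b;cv2.imwrite('pics/v9.png',o)
s=robot.sense();p=np.array(s['tcp_pos']);q=p+[[0,.125,0],[0,-.125,0],[0,.125,-.105],[0,-.125,-.105]]
print(p,((proj('side',q)-[250,150]+.5)*3.5).round().tolist(),((proj('top',q)-[330,150]+.5)*3+[422,0]).round().tolist())
```

```text
[ 0.49843875 -0.22445566  0.22088142] [[142.0, 112.0], [169.0, 292.0], [144.0, 201.0], [170.0, 385.0]] [[446.0, 239.0], [736.0, 231.0], [442.0, 244.0], [708.0, 237.0]]
```

View pics/v9.png

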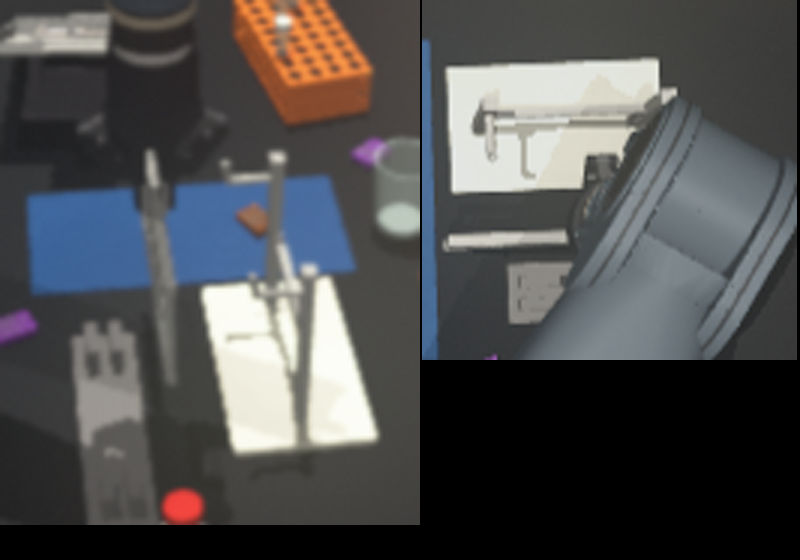

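The rack's edges match the predicted pixels: the bar end at (446,240) and the bottom near corner at (172,382). I'll go in over the hooks.

Request:
arm_command(steps=[[[0.1,0,0,0,0,0],[0.2,0,0,0,0,0],[0.2,0,0,0,0,0],[0.2,0,0,0,0,0],[0.2,0,0,0,0,0],[0.2,0,0,0,0,0],[0.2,0,0,0,0,0],[0.2,0,0,0,0,0],[0.12,0,0,0,0,0],[0,0,0,0,0,0],[0,0,0,0,0,0]]])

```text
time: 41.95
tcp_pos: [0.5956, -0.2242, 0.2209]
ee_rot: [-0.0, 0.703, 0.712, -0.0]
wrist_force: [-0.4, -0.3, -3.0]
grip_width: 0.0088
```

Run:
```python
from h import *
i=cap('side','s10')['color'][:,:,::-1]; t=cap('top','t10')['color'][:,:,::-1]
a=cv2.resize(i[150:300,270:370],None,fx=4,fy=4,interpolation=cv2.INTER_CUBIC)
b=cv2.resize(t[150:270,330:450],None,fx=3.3,fy=3.3,interpolation=cv2.INTER_CUBIC)
o=np.zeros((600,800,3),np.uint8);o[:,:400]=a;o[:396,402:798]=b;cv2.imwrite('pics/v10.png',o)
s=robot.sense();print(s['tcp_pos'],s['wrist_force'],s['moment'])
```

```text
[ 0.59552444 -0.22424216  0.2210313 ] [-0.1851262  -0.66029746 -2.24703053] [ 0.02305524 -0.01756265 -0.01183318]
```

View pics/v10.png

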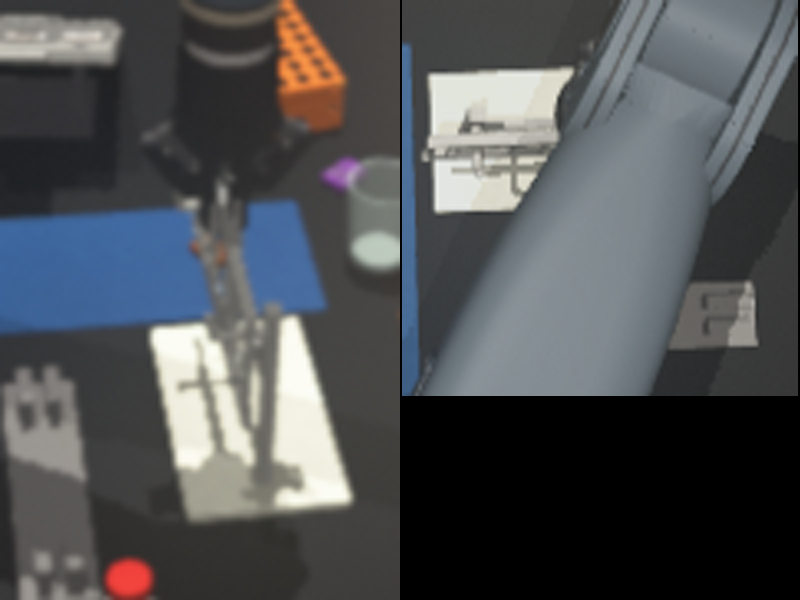

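The bar sits over the hook troughs between tips and posts: in the top view it lies at (490,145) between the post above and the tip below. I'll lower slowly.

Request:
arm_command(steps=[[[0,0,-0.1,0,0,0],[0,0,-0.15,0,0,0],[0,0,-0.15,0,0,0],[0,0,-0.12,0,0,0],[0,0,-0.08,0,0,0],[0,0,0,0,0,0],[0,0,0,0,0,0]]])

```text
time: 42.92
tcp_pos: [0.596, -0.2243, 0.1853]
ee_rot: [0.0, 0.703, 0.712, 0.0]
wrist_force: [0.3, -0.6, -1.9]
grip_width: 0.0089
```

Request:
arm_command(steps=[[[0,0,-0.04,0,0,0],[0,0,-0.04,0,0,0],[0,0,0,0,0,0],[0,0,0,0,0,0]]])

```text
time: 43.42
tcp_pos: [0.5958, -0.2242, 0.1801]
ee_rot: [-0.0, 0.703, 0.712, -0.0]
wrist_force: [-0.4, 0.6, -2.2]
grip_width: 0.0086
```

Request:
arm_command(steps=[[[0,0,-0.03,0,0,0],[0,0,-0.03,0,0,0],[0,0,0,0,0,0],[0,0,0,0,0,0]]])

```text
time: 43.92
tcp_pos: [0.596, -0.2242, 0.1778]
ee_rot: [0.001, 0.702, 0.712, 0.0]
wrist_force: [-1.9, 0.6, 4.2]
grip_width: 0.0087
```

```bash
python3 -c "
from h import *
s=robot.sense();print(s['tcp_pos'],s['wrist_force'],s['moment'])"
```

```text
[ 0.59602569 -0.22424363  0.17776347] [-1.94945566  0.55118537  4.1988357 ] [0.17889181 0.4249456  0.05519804]
```

Request:
arm_command(steps=[[[0,0,-0.03,0,0,0],[0,0,0,0,0,0],[0,0,0,0,0,0]]])

```text
time: 44.3
tcp_pos: [0.596, -0.2243, 0.1777]
ee_rot: [0.001, 0.703, 0.712, 0.0]
wrist_force: [-3.4, 2.0, 10.0]
grip_width: 0.0089
```

Run:
```python
from h import *
i=cap('side','s11')['color'][:,:,::-1]; t=cap('top','t11')['color'][:,:,::-1]
s=robot.sense();print(s['tcp_pos'],s['wrist_force'],s['moment'])
a=cv2.resize(i[170:290,290:350],None,fx=5,fy=5,interpolation=cv2.INTER_CUBIC)
b=cv2.resize(t[165:225,330:430],None,fx=4.8,fy=4.8,interpolation=cv2.INTER_CUBIC)
o=np.zeros((600,800,3),np.uint8);o[:,:300]=a;o[:288,310:790]=b;cv2.imwrite('pics/v11.png',o)
```

```text
[ 0.59604249 -0.2242807   0.17767941] [-4.42093176  2.5256335   9.342403  ] [0.36704158 0.86184515 0.01246079]
```

View pics/v11.png

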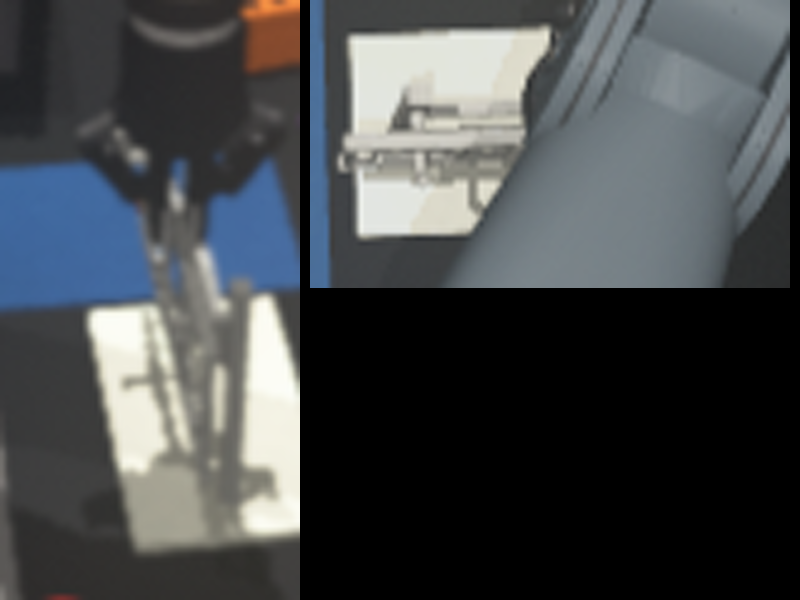

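The bar lies in the trough on the visible hook, at (425,143) in the top view. The descent stopped hard at z = 0.1777 against an expected 0.177, and with the flange lever allowed for, the load is centred, so both sides are seated. I'll ease the press, open and retreat.

Request:
arm_command(steps=[[[0,0,0.03,0,0,0],[0,0,0,0,0,0],[0,0,0,0,0,0]]])

```text
time: 44.78
tcp_pos: [0.596, -0.2243, 0.1777]
ee_rot: [0.001, 0.703, 0.712, 0.0]
wrist_force: [-1.9, 1.0, 6.1]
grip_width: 0.0087
```

Request:
arm_command(fingers=0.6, steps=[[[0,0,0,0,0,0],[0,0,0,0,0,0],[0,0,0,0,0,0],[0,0,0,0,0,0]]])

```text
time: 45.28
tcp_pos: [0.5958, -0.2242, 0.1761]
ee_rot: [-0.0, 0.703, 0.712, -0.0]
wrist_force: [0.6, 0.2, -0.3]
grip_width: 0.034
```

Request:
arm_command(steps=[[[0,0,0.1,0,0,0],[0,0,0.2,0,0,0],[0,0,0.4,0,0,0],[0,0,0.6,0,0,0],[0,0,0.6,0,0,0],[-0.3,0,0.3,0,0,0],[-0.6,0.2,0,0,0,0],[-0.6,0.3,0,0,0,0],[-0.6,0.4,0,0,0,0],[-0.6,0.4,0,0,0,0],[-0.5,0.4,0,0,0,0],[-0.3,0.4,0,0,0,0],[0,0,0,0,0,0],[0,0,0,0,0,0],[0,0,0,0,0,0],[0,0,0,0,0,0]]])

```text
time: 47.28
tcp_pos: [0.3862, -0.0987, 0.3083]
ee_rot: [-0.0, 0.703, 0.711, -0.0]
wrist_force: [0.5, -0.2, 0.3]
grip_width: 0.0339
```

Run:
```python
from h import *
t0=cv2.imread('pics/top0.png')
i=cap('side','s12')['color'][:,:,::-1]; t=cap('top','t12')['color'][:,:,::-1]
a=cv2.resize(i[160:310,290:370],None,fx=4,fy=4,interpolation=cv2.INTER_CUBIC)
b=cv2.resize(t[110:300,160:510],None,fx=1.36,fy=1.36,interpolation=cv2.INTER_CUBIC)
c=cv2.resize(t[150:225,330:450],None,fx=3.9,fy=3.9,interpolation=cv2.INTER_CUBIC)
o=np.zeros((600,800,3),np.uint8);o[:,:320]=a;o[:258,322:798]=b[:258,:476];o[290:290+c.shape[0],322:322+c.shape[1]]=c;cv2.imwrite('pics/v12.png',o)
s=robot.sense();print(s['tcp_pos'],s['wrist_force'],s['grip_width'])
# expected bar ends if hung, in panel c
h=(.6203,-.2239,.0138);q=[(h[0]-.0245-s_*.0138*1,h[1]+s_,.182) for s_ in(.125,-.125)]
print(((proj('top',q)-[330,150]+.5)*3.9+[322,290]).round().tolist(),((proj('side',q)-[290,160]+.5)*4).round().tolist())
```

```text
[ 0.38606145 -0.09852758  0.3082194 ] [-0.17984719  0.2381741  -0.4362753 ] 0.03368057160248542
[[346.0, 464.0], [707.0, 450.0]] [[119.0, 119.0], [170.0, 323.0]]
```

View pics/v12.png

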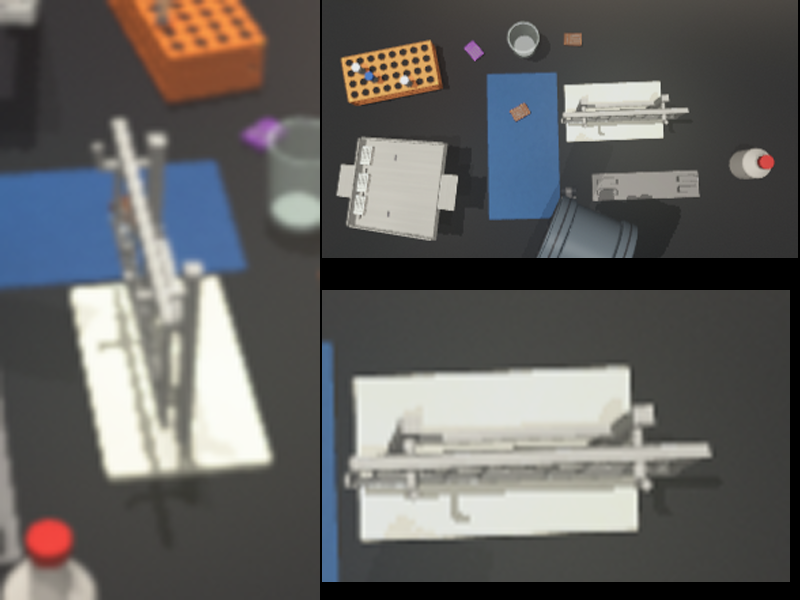

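The rack hangs on both hooks: the bar ends at (350,464) and (710,450) are within 4 px of the predicted (346,464) and (707,450). The cassettes are at the drain wall and the bystanders have not moved. I'll wait a moment, then check stillness and the tray tilt.

Request:
arm_command(steps=[[[0,0,0,0,0,0],[0,0,0,0,0,0],[0,0,0,0,0,0],[0,0,0,0,0,0],[0,0,0,0,0,0],[0,0,0,0,0,0],[0,0,0,0,0,0],[0,0,0,0,0,0],[0,0,0,0,0,0],[0,0,0,0,0,0],[0,0,0,0,0,0],[0,0,0,0,0,0]]])

```text
time: 48.88
tcp_pos: [0.3858, -0.0982, 0.3085]
ee_rot: [-0.0, 0.703, 0.712, -0.0]
wrist_force: [0.1, -0.5, -0.4]
grip_width: 0.0339
```

Run:
```python
from fit import *
for n in('side','top'):
    a=cv2.imread(f'pics/{n[0]}12.png').astype(int); b=cap(n,n+'13')['color'][:,:,::-1].astype(int); d=abs(a-b).max(2)>25
    print(n,'changed px',d.sum(), np.argwhere(d)[:5].tolist())
V=lambda p:((p[0]-422+.5)/3.4-.5+160,(p[1]+.5)/3.4-.5+190)
L=[(.035,-.159,.006),(-.035,-.159,.006),(.035,.159,.022),(-.035,.159,.022)];px=[V(p) for p in[(762,168),(752,254),(470,140),(458,218)]]
s=least_squares(lambda p:(proj('top',tr(p,L))-px).ravel(),[.46,.24,-.13,.4]);print(s.x.round(3),abs(s.fun).max())
for t in(.4,.45,.5):print(t,abs((proj('top',tr([.4626,.2438,-.1299,t],L))-px)).mean())
```

```text
side changed px 7 [[21, 265], [22, 265], [23, 265], [24, 265], [27, 264]]
top changed px 28 [[254, 389], [254, 390], [254, 402], [255, 374], [267, 329]]
[ 0.462  0.245 -0.123  0.526] 0.38638691163208705
0.4 2.526962484085839
0.45 1.6457043331720058
0.5 0.732693991301101
```

Nothing but the arm's own edges changed between the pictures, and the tilt fits 0.5 best. I'll hand in.

```bash
python3 -c "
from rig import robot
print(robot.finish_job())"
```

```text
the job is handed in; nothing more can be done
None
```

The job is done and handed in at about 49 s; the hand-in reports no verdict.

- **Tray and cassettes:** I pushed the tray level to its end stop and laid all three white cassettes in the loading half. I then pushed the drain end fully down. All three cassettes slid to the drain wall and were still there in the last pictures. The tilt fits 0.50–0.53 rad in the pictures, and the push rose to about 14 N at the bottom, against 2 to 4 N to turn the hinge.
- **Rack:** I carried it upright by its top bar and lowered it onto both hooks. I let go only once it was stopped hard on the seats with the load centred. Afterwards the bar lay at its predicted place on the hooks, to within about 4 px in an enlarged picture. Nothing in the scene had moved in pictures 1.5 s apart.
- **Other things:** By eye, the tube rack, beaker, wash bottle and the brown and purple look-alikes are where they were. No cassette was seen to be knocked aside.

No check failed. While lowering, the wrist moment first suggested one side had touched first. Most of it came from side force acting through the length of the tool, and what was left pointed to a centred load.

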